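Register the sample carousel and tighten its hub thumbscrew

ROBOT

A 6-joint arm with a two-finger parallel gripper is mounted at the origin on the work surface. World frame = base frame: x ahead of the robot, y to its left, z up, the work surface at z = 0. Lengths are in m, angles in rad, forces in N, time in s.
With the tool pointing down it reaches from about 0.375 to 0.75 m from the base axis. Payload 9 kg.
Tool frame: the origin (TCP) lies on the centre line of the jaws, within the pads' length; the fingertips stand 25 mm ahead of it and the grasp point (between the pads) lies 6 mm ahead of it; x points along the fingers, z is the direction in which the jaws open and shut, and the axes are right-handed (so a half turn about x gives the same grasp; the last joint's range is limited). The gripper opens to 85 mm and grips with 20 to 120 N. Pads are 22 mm wide; open, the fingers measure 114 mm over their backs; the gripper's body (76 mm by 85 mm) begins 54 mm behind the grasp point. The pads swing forward as they close: fully open they stand 13 mm farther back than shut.
Start: joints at [1.124, 0.104, 0.097, 1.564, 0, 1.353], TCP at [0.136, 0.584, 0.256] pointing down, gripper open.
Joint ranges: [-2.99, 2.99], [-0.84, 1.86], [-1.1, 1.16], [-1.84, 2.11], [-1.51, 1.56], [-3.14, 3.14]. Speed limits (rad/s): [2.22, 2.22, 2.57, 3.14, 3.14, 3.14].

INTERFACE

Orientations are given as a unit quaternion [w, x, y, z].
In Python, from bench import arm, imaging, order gives the robot as it stands.
- The arm moves only by the tool send_rows, never from a script. Its argument "motion" is a list of rows, each an object with "offset": the shift along the tool's x, y, z in m, a list of three; "spin": the turn about the tool's x in rad. A call has 1 to 12 rows; each row is the pose to reach, as a shift and turn from the pose measured when the call began, along the tool's axes at that moment; what a row does not reach only later rows make up. A row lasts 1/10 s, in which the tool goes at most 50 mm and 8.59 degrees, less where a joint would pass 70% of its speed; a pose out of reach is approached as far as the arm can. A call with a gripper value outside its range is refused whole. "fingers" is the opening, from 0 (shut) to 1 (fully open), set as the call begins (left out, the last holds). The fingers move at their own pace and stop on an object; "force" is the grip in N (left out, the last holds). Time passes only in rows, so rows that repeat a pose let the fingers close. It gives the time, the measured TCP pose, the force and the opening at its end, in the units of the state.
- arm.get_state(): the state, without advancing time (a new reading comes with each control period).
- imaging.capture(name): name is "side" or "top" or "wrist"; returns the picture (400x640x3 uint8, blue, green, red); there is no depth.
- imaging.camera_info(name): a dict with "fovy" (degrees; the focal length in pixels is half the picture's height over the tangent of half this angle, whatever the lens; pixels are square), "cx", "cy" (the principal point, pixels), "extrinsics" (4x4, takes a point from world to camera coordinates); the wrist camera has in their place "tool_from_camera" (4x4, takes a point from camera to tool coordinates, whose origin is the TCP and whose axes are the tool frame's). Camera axes: x right, y down, z forward; pixel columns grow to the right and rows downward; lengths in m; the calibration is good to about 2 mm. A picture is of the moment at which its call begins: read the wrist's pose just before it. camera_info takes no time and is no camera call.
- order.finish_job(): hands the job in, once; it reports no verdict.
The state is a dict: "t": time; "joints": joint angles; "qvel": joint speeds; "joint_torque": joint torques, N m; "position": TCP position; "tool_rot": TCP orientation; "ft_force": force on the tool from outside, world axes, zero at the start; "ft_torque": the same for the moment, N m; "width": finger opening in m.
Only numpy, scipy, OpenCV 4.12 (cv2) and the standard library are available. Lean on these libraries where they do the work, as an engineer would, in place of code of your own. Each camera call takes 0.05 s, during which the arm holds its last target. There are 200 camera calls.

TASK

The sample carousel has been put back on the changer but is not registered yet. By one of its two steel lifting posts, turn it clockwise (seen from above) until its slot comes up against the driving dog, let go, then tighten the knurled thumbscrew in the middle clockwise until it seats, just finger-tight at about 0.25 newton metres: stop when the resistance rises, and do not overtighten it. Leave the carousel registered, and do not disturb the spare cup, the vial and the press ring beside it.

Things in the scene. Friction and masses are not known exactly. Their poses are not given: they have to be found in the camera images.
- changer: fixed sample changer: white and teal housing 310 x 360 x 70 mm. Origin on the table under its middle, on the carousel's and screw's common upright axis; z up. Above it: top of the carousel disc 86 mm, of its teal boss (diameter 32) 102 mm, of the cups 112 mm, of the posts 136 mm. Driving dog: steel 8 mm pin, 3 mm proud of the disc, 50 mm from the middle along +y
- carousel (a joint): angle by which the black carousel disc (diameter 254 mm) still stands counter-clockwise, seen from above, of its registered place, rad; 0 = the end of its 11 mm wide arc slot is against the driving dog, a solid stop. It turns about the upright axis with a light steady friction of 0.15 N m and stays where it is left
- post_a (a point): one of two upright steel lifting posts on the carousel disc, opposite one another, 100 mm from its axis; diameter 16 mm, 50 mm tall above the disc. Point on the post's axis, 20 mm below its top, 30 mm above the disc; x axis points away from the carousel's axis, z up. Cups stand 52 mm (centres) to either side along the circle; inward and outward of it is free
- post_b (a point): the other lifting post, the same as post_a, on the opposite side; this frame's x axis points towards the carousel's axis
- thumbscrew: black knurled captive thumbscrew, steel cap, upright axis: head diameter 44 mm, 20 mm tall; clockwise from above tightens. Origin: middle of the head's underside; this frame does not turn with the head. Left 0.2 to 0.5 turn short of its seat (varies); it hardly sinks. Turning drag 0.05 N m; from its seat on the sprung hub the torque climbs about 1 N m per rad: under 0.19 loose, over 0.4 overtight
- screw_grip (a point): point on the thumbscrew's axis at the height to grip, 11 mm above the underside of the head, about 28 mm above the disc
- spare_cup: bystander: empty white plastic cup, diameter 37 mm, 30 mm tall, loose on a corner of the changer's deck. Origin under its middle
- vial: bystander: small amber jar with black cap, diameter 40 mm, 75 mm tall, loose on the table beside the changer. Origin under its middle
- press_ring: bystander: steel disc of a pellet press, diameter 52 mm, 26 mm tall, loose on the table beside the changer. Origin under its middle
- hub: teal boss in the middle of the carousel, the thumbscrew's seat: diameter 32 mm, top 102 mm above the table, with a spring washer inside, so that the screw eases back about 0.1 rad when let go and stays seated; a torque read while standing still can be 0.1 N m lower than while turning. Origin on the axis, level with the underside of the carousel disc, 81 mm above the table

How it is judged:
On the way, in this order (a step that is already met when the one before it is completed fails the run):
1. the carousel is turned clockwise against the driving dog (value of joint carousel below 0.03 rad), for 0.2 s.
2. the thumbscrew is seated on the hub's boss and finger-tight, with the carousel still registered (contact force between thumbscrew and hub above 8 N and value of joint carousel below 0.035 rad), for 0.1 s.
At the end, for the whole second after the job is handed in: The carousel stands against the driving dog (within 0.035 rad) and the thumbscrew, let go, stays seated: it bears on the hub with 2.5 to 45 N (value of joint carousel below 0.035 rad and contact force between thumbscrew and hub between 2.5 and 45 N); the robot touches nothing.
It fails at once if the thumbscrew was overtightened (it bore on its seat with more than 45 N, over 0.4 N m at the knob) (contact force between thumbscrew and hub above 45 N).
It fails at once if the spare cup was disturbed (distance of spare_cup from where it was at the start of the episode above 0.015 m).
It fails at once if the vial was disturbed (distance of vial from where it was at the start of the episode above 0.015 m).
It fails at once if the press ring was disturbed (distance of press_ring from where it was at the start of the episode above 0.015 m).
It also fails if it takes over 72 s, if anything falls off the work surface, if the arm or the gripper's body presses on something with over 40 N, if the wrist force passes 120 N, or if a joint passes its speed limit or range.

## Working session

There is one attempt and no reset: what is moved stays moved. The work goes in short steps, Python scripts to look and compute and a tool call to move; the robot and the scene stay as the last step left them, time stands still between calls to the robot, and variables do not carry over. Pictures are saved under pics/ and viewed, about 8 in all and at most 12, crops included, and the job is handed in when it is done.

Besides the shell and the picture viewer there is one more tool, called as name(argument=value, ...) on one line, values as JSON. send_rows: Moves the arm, as the interface text tells. Its arguments: {"type":"object","properties":{"motion":{"type":"array"},"fingers":{"type":"number"},"force":{"type":"number"}},"required":["motion"]}

```bash
mkdir -p pics; ls
python3 - <<'E'
from bench import arm, imaging, order
import cv2,numpy as np
s=arm.get_state()
for k,v in s.items(): print(k,np.round(v,4))
for n in ("top","side","wrist"):
    print(n,imaging.camera_info(n)); cv2.imwrite(f"pics/{n}0.png",imaging.capture(n))
E
```

```text
pics
t 0.0
joints [1.1243 0.1047 0.0965 1.5639 0.     1.3531]
qvel [ 0.0008 -0.0004  0.0009 -0.0001  0.0002  0.001 ]
joint_torque [ 1.40000e-03 -5.56934e+01  5.03648e+01  1.70000e-02 -4.00000e-04
  0.00000e+00]
position [0.136  0.5841 0.2555]
tool_rot [ 0.5534 -0.4399  0.5542  0.4395]
ft_force [ 0.9446 -0.3225 -0.3139]
ft_torque [ 0.0101  0.0301 -0.0166]
width 0.0854
top {'fovy': 54.7372954600936, 'cx': 319.8793766594872, 'cy': 202.83990098840792, 'extrinsics': array([[-0.0234253 , -0.99965483, -0.01189403,  0.03276573],
       [-0.9907305 ,  0.02480526, -0.13355816,  0.61092597],
       [ 0.13380709,  0.00865514, -0.9909696 ,  0.93580352],
       [ 0.        ,  0.        ,  0.        ,  1.        ]])}
side {'fovy': 52.99310317198809, 'cx': 323.2239549872445, 'cy': 197.5566470238924, 'extrinsics': array([[-0.99296927, -0.11767198,  0.01285854,  0.62412301],
       [-0.07168651,  0.51134247, -0.85638188,  0.11646192],
       [ 0.09419703, -0.85128267, -0.51618285,  1.00579808],
       [ 0.        ,  0.        ,  0.        ,  1.        ]])}
wrist {'fovy': 68.93270514645475, 'cx': 317.7128464023126, 'cy': 195.10502351649941, 'tool_from_camera': array([[-1.08068129e-04, -2.57251682e-01,  9.66344432e-01,
        -1.18423556e-01],
       [-4.43608584e-04, -9.66344330e-01, -2.57251704e-01,
         6.41674852e-02],
       [ 9.99999896e-01, -4.56479395e-04, -9.68803034e-06,
         1.32224739e-04],
       [ 0.00000000e+00,  0.00000000e+00,  0.00000000e+00,
         1.00000000e+00]])}
```

View pics/top0.png

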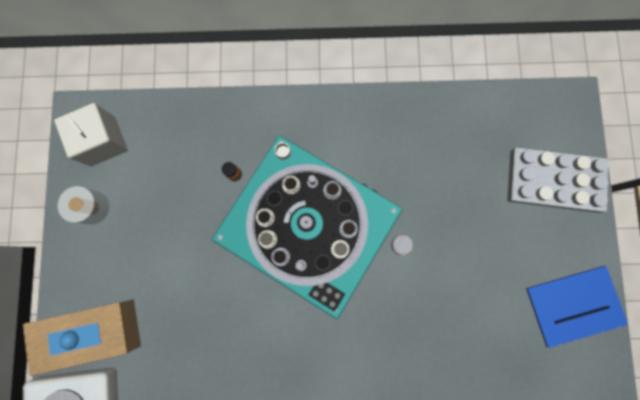

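View pics/side0.png

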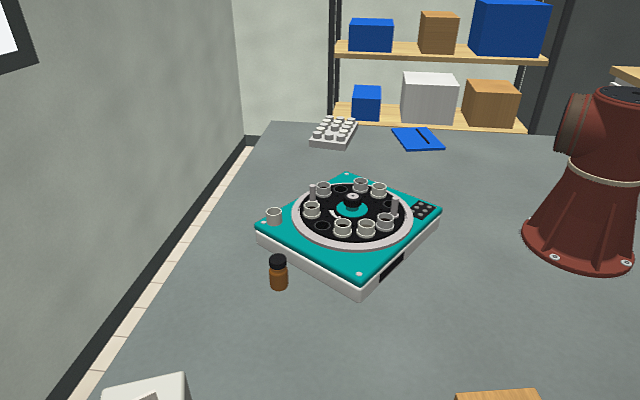

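```bash
cat > h.py <<'E'
from bench import arm, imaging, order
import cv2,numpy as np
from scipy.spatial.transform import Rotation as R
def st():
    s=arm.get_state(); q=s["tool_rot"]; return s,np.array(s["position"]),R.from_quat([q[1],q[2],q[3],q[0]]).as_matrix()
def cam(n):
    i=imaging.camera_info(n); f=200/np.tan(np.radians(i["fovy"])/2)
    K=np.array([[f,0,i["cx"]],[0,f,i["cy"]],[0,0,1]])
    if n=="wrist":
        s,p,r=st(); T=np.eye(4); T[:3,:3]=r; T[:3,3]=p; E=np.linalg.inv(T@i["tool_from_camera"])
    else: E=i["extrinsics"]
    return K,E
def ray(K,E,u,v,z):
    d=E[:3,:3].T@np.linalg.inv(K)@[u,v,1]; o=-E[:3,:3].T@E[:3,3]
    return o+d*(z-o[2])/d[2]
def proj(K,E,p):
    c=K@(E[:3,:3]@np.array(p)+E[:3,3]); return c[:2]/c[2]
E
python3 - <<'E'
from h import *
im=cv2.imread("pics/top0.png"); K,E=cam("top")
hsv=cv2.cvtColor(im,cv2.COLOR_BGR2HSV)
m=cv2.inRange(hsv,(75,100,60),(95,255,255)); m[:120]=0
cs,_=cv2.findContours(m,cv2.RETR_EXTERNAL,cv2.CHAIN_APPROX_NONE); c=max(cs,key=cv2.contourArea)
r=cv2.minAreaRect(c); b=cv2.boxPoints(r); w=np.array([ray(K,E,*q,0.07) for q in b]); print(b,w.round(3),w.mean(0))
print(np.linalg.norm(w-np.roll(w,1,0),axis=1))
for n,px,z in [("boss",(306,222),.12),("post1",(312,181),.136),("post2",(301,265),.136),("cup",(282,150),.1),("vial",(229,168),.075),("ring",(403,244),.026)]: print(n,ray(K,E,*px,z).round(3))
cv2.imwrite("pics/topc.png",cv2.resize(im[125:325,200:420],None,fx=3,fy=3,interpolation=cv2.INTER_CUBIC))
si=cv2.imread("pics/side0.png")
cv2.imwrite("pics/sidec.png",cv2.resize(si[160:310,245:450],None,fx=3.8,fy=3.8,interpolation=cv2.INTER_CUBIC))
E
```

```text
[[210.30472 240.87984]
 [277.5322  131.63518]
 [403.9614  209.43776]
 [336.73392 318.68243]] [[ 0.521  0.286  0.07 ]
 [ 0.791  0.12   0.07 ]
 [ 0.586 -0.187  0.07 ]
 [ 0.331 -0.016  0.07 ]] [0.55746299 0.0508638  0.07      ]
[0.3563738  0.31706382 0.36938724 0.30738423]
boss [0.557 0.05  0.12 ]
post1 [0.65  0.034 0.136]
post2 [0.46  0.063 0.136]
cup [0.735 0.106 0.1  ]
vial [0.7   0.241 0.075]
ring [ 0.503 -0.189  0.026]
```

View pics/topc.png

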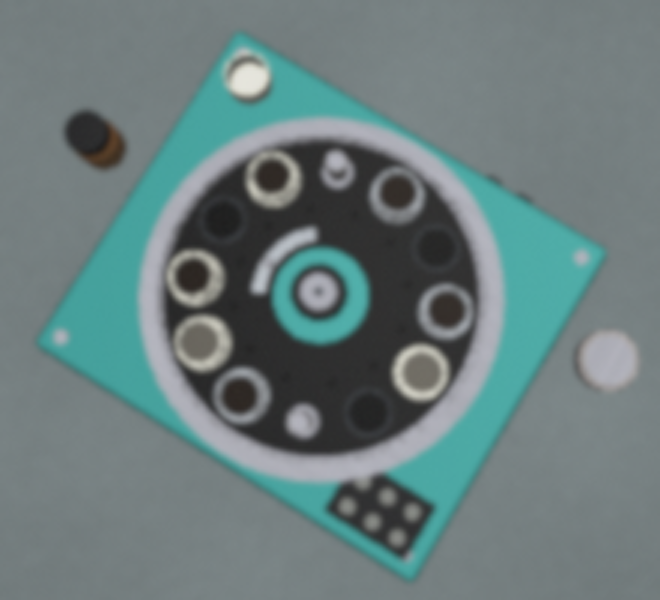

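View pics/sidec.png

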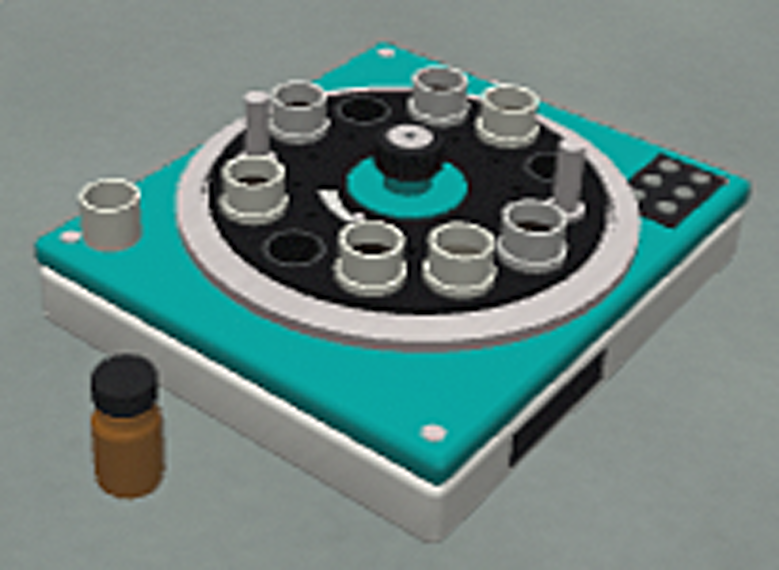

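```bash
cat >> h.py <<'E'
def plan(p,yaw):
    "offset & spin to put TCP at p with jaw axis z at world yaw (mod pi)"
    s,p0,r=st(); y0=np.arctan2(r[1,2],r[0,2]); d=(yaw-y0+np.pi/2)%np.pi-np.pi/2
    print("off",(r.T@(np.array(p)-p0)).round(4),"spin",round(-d,4),"or",round(-d-np.sign(-d)*np.pi,4),"yaw0",round(y0,3),"q1,q6",np.round([s["joints"][0],s["joints"][5]],3),"t",s["t"])
E
python3 - <<'E'
from h import *
s,p,r=st(); print(r.round(3))
plan([.46,.063,.256],np.radians(-8))
E
```

```text
[[-0.    -0.974  0.227]
 [-0.001  0.227  0.974]
 [-1.     0.    -0.001]]
off [ 0.     -0.4338 -0.4341] spin 1.4816 or -1.66 yaw0 1.342 q1,q6 [1.124 1.353] t 0.15
```

send_rows(motion=[{"offset":[0,-0.434,-0.434],"spin":1.48},{"offset":[0,-0.434,-0.434],"spin":1.48},{"offset":[0,-0.434,-0.434],"spin":1.48},{"offset":[0,-0.434,-0.434],"spin":1.48},{"offset":[0,-0.434,-0.434],"spin":1.48},{"offset":[0,-0.434,-0.434],"spin":1.48},{"offset":[0,-0.434,-0.434],"spin":1.48},{"offset":[0,-0.434,-0.434],"spin":1.48},{"offset":[0,-0.434,-0.434],"spin":1.48},{"offset":[0,-0.434,-0.434],"spin":1.48},{"offset":[0,-0.434,-0.434],"spin":1.48},{"offset":[0,-0.434,-0.434],"spin":1.48}], fingers=1, force=30)

```text
t: 1.35
position: [0.4535, 0.0728, 0.2561]
tool_rot: [0.705, 0.049, 0.705, -0.049]
ft_force: [0.0, 1.0, 0.7]
width: 0.0855
```

Run:
```python
from h import *
plan([.46,.063,.256],np.radians(-8))
K,E=cam("wrist"); np.savez("w1.npz",K=K,E=E)
im=imaging.capture("wrist"); cv2.imwrite("pics/w1.png",im)
print(proj(K,E,[.46,.063,.136]),proj(K,E,[.557,.05,.122]))
```

```text
off [ 0.0001 -0.0088  0.0077] spin 0.001 or -3.1406 yaw0 -0.139 q1,q6 [-0.126  1.583] t 1.35
[325.84833131 206.6293385 ] [433.95509193 201.43642303]
```

View pics/w1.png

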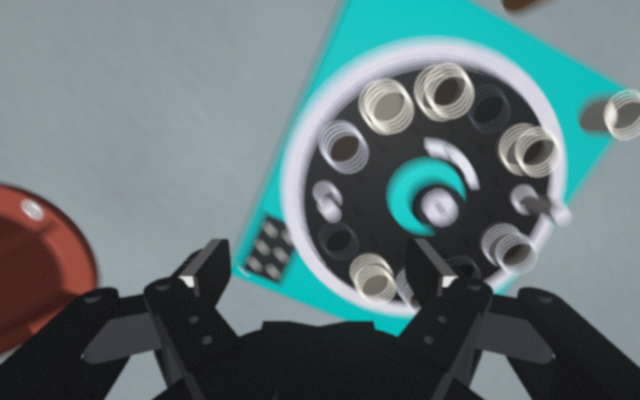

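send_rows(motion=[{"offset":[0,-0.009,0.008],"spin":0},{"offset":[0,-0.009,0.008],"spin":0},{"offset":[0,-0.009,0.008],"spin":0},{"offset":[0,-0.009,0.008],"spin":0}])

```text
t: 1.8
position: [0.4629, 0.0581, 0.2553]
tool_rot: [0.706, 0.049, 0.705, -0.051]
ft_force: [-0.1, 0.3, -0.1]
width: 0.0857
```

Run:
```python
from h import *
plan([.46,.063,.256],np.radians(-8))
K,E=cam("wrist"); np.savez("w2.npz",K=K,E=E)
im=imaging.capture("wrist"); cv2.imwrite("pics/w2.png",im)
print(proj(K,E,[.46,.063,.136]),proj(K,E,[.557,.05,.122]))
cv2.imwrite("pics/w2c.png",cv2.resize(im[20:320,260:620],None,fx=2,fy=2,interpolation=cv2.INTER_CUBIC))
```

```text
off [-0.0007  0.0045 -0.0035] spin -0.002 or 3.1396 yaw0 -0.142 q1,q6 [-0.155  1.558] t 1.8
[312.39986183 191.51797937] [422.93551475 186.63408539]
```

View pics/w2c.png

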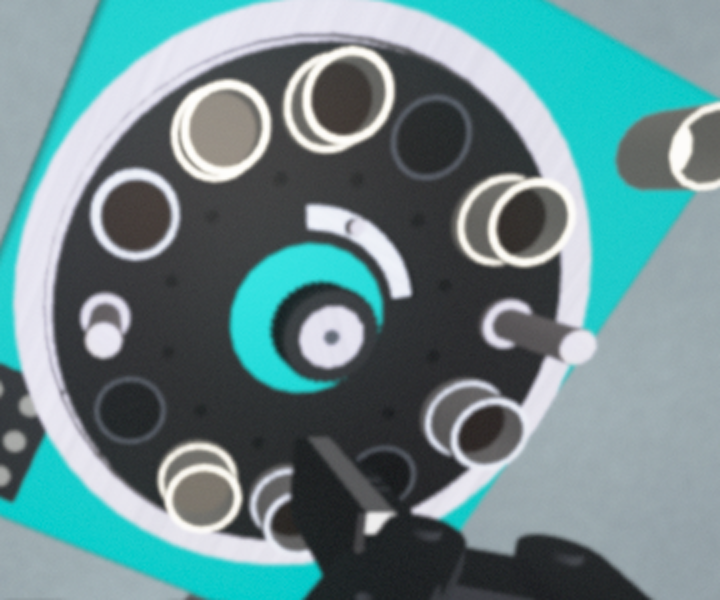

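```bash
cat > post.py <<'E'
from h import *
d=np.load("w2.npz");K,E=d["K"],d["E"]
a=ray(K,E,311.5,190.5,.136); b=ray(K,E,548.5,193.5,.136); c=ray(K,E,425.5,188.5,.123)
print(a,b,(a+b)/2,c,np.linalg.norm(a-b),np.degrees(np.arctan2(*(b-a)[1::-1])))
E
python3 - <<'E'
from post import *
m=(a+b)/2; y=np.arctan2(*(b-a)[1::-1])
plan([a[0],a[1],.122],y)
E
```

```text
[0.45938019 0.06398157 0.136     ] [0.65691355 0.03307288 0.136     ] [0.55814687 0.04852723 0.136     ] [0.55883233 0.04826409 0.123     ] 0.1999369273481538 -8.893146603369955
off [ 0.1334  0.0057 -0.0045] spin 0.014 or -3.1276 yaw0 -0.141 q1,q6 [-0.155  1.558] t 1.85
```

send_rows(motion=[{"offset":[0,0.0057,-0.0045],"spin":0.014},{"offset":[0.01,0.0057,-0.0045],"spin":0.014},{"offset":[0.04,0.0057,-0.0045],"spin":0.014},{"offset":[0.07,0.0057,-0.0045],"spin":0.014},{"offset":[0.1,0.0057,-0.0045],"spin":0.014},{"offset":[0.12,0.0057,-0.0045],"spin":0.014},{"offset":[0.133,0.0057,-0.0045],"spin":0.014},{"offset":[0.133,0.0057,-0.0045],"spin":0.014},{"offset":[0.133,0.0057,-0.0045],"spin":0.014}])

```text
t: 2.75
position: [0.4596, 0.0641, 0.123]
tool_rot: [0.706, 0.054, 0.704, -0.056]
ft_force: [0.4, 0.5, 0.1]
width: 0.0853
```

Run:
```python
from post import *
plan([a[0],a[1],.122],np.arctan2(*(b-a)[1::-1])); print(arm.get_state()["ft_force"])
```

```text
[0.45938019 0.06398157 0.136     ] [0.65691355 0.03307288 0.136     ] [0.55814687 0.04852723 0.136     ] [0.55883233 0.04826409 0.123     ] 0.1999369273481538 -8.893146603369955
off [ 0.001  -0.0001 -0.0002] spin 0.0002 or -3.1414 yaw0 -0.155 q1,q6 [-0.142  1.583] t 2.75
[0.38118725 0.53011518 0.07671492]
```

send_rows(motion=[{"offset":[0,0,0],"spin":0},{"offset":[0,0,0],"spin":0},{"offset":[0,0,0],"spin":0},{"offset":[0,0,0],"spin":0},{"offset":[0,0,0],"spin":0},{"offset":[0,0,0],"spin":0},{"offset":[0,0,0],"spin":0},{"offset":[0,0,0],"spin":0}], fingers=0, force=25)

```text
t: 3.55
position: [0.4586, 0.0643, 0.1232]
tool_rot: [0.705, 0.053, 0.705, -0.056]
ft_force: [-7.3, 0.6, 7.3]
width: 0.0151
```

```bash
cat > arc.py <<'E'
from h import *
import sys
C=np.array([.5583,.0485])
s,p,r=st(); v=p[:2]-C
print("r",np.hypot(*v),"ang",np.degrees(np.arctan2(v[1],v[0])),"F",np.round(s["ft_force"],1),"T",np.round(s["ft_torque"],2),"w",s["width"],"q6",s["joints"][5],s["t"])
u=v/np.hypot(*v)*.1
for a in map(float,sys.argv[1:]):
    R2=np.array([[np.cos(a),np.sin(a)],[-np.sin(a),np.cos(a)]])  # clockwise
    d=np.r_[R2@u-u,0]; print(a,(r.T@d).round(4))
E
python3 arc.py .05 .1 .15 .2 .25 .3 .35 .4
```

```text
r 0.10098961295926143 ang 171.01222772066382 F [-7.3  0.6  7.3] T [ 0.13  1.65 -0.01] w 0.015114194193195266 q6 1.583362270582649 3.55
0.05 [-0.      0.005   0.0001]
0.1 [-0.      0.01    0.0005]
0.15 [-0.0001  0.0149  0.0012]
0.2 [-0.0001  0.0199  0.002 ]
0.25 [-0.0001  0.0247  0.0032]
0.3 [-0.0001  0.0295  0.0045]
0.35 [-0.0001  0.0343  0.0061]
0.4 [-0.0001  0.0389  0.008 ]
```

send_rows(motion=[{"offset":[0,0.0025,0],"spin":0.025},{"offset":[0,0.005,0.0001],"spin":0.05},{"offset":[0,0.0075,0.0003],"spin":0.075},{"offset":[0,0.01,0.0005],"spin":0.1},{"offset":[0,0.0125,0.0008],"spin":0.125},{"offset":[0,0.0149,0.0012],"spin":0.15},{"offset":[0,0.0174,0.0016],"spin":0.175},{"offset":[0,0.0199,0.002],"spin":0.2},{"offset":[0,0.0223,0.0026],"spin":0.225},{"offset":[0,0.0247,0.0032],"spin":0.25}])

```text
t: 4.55
position: [0.4653, 0.0882, 0.1233]
tool_rot: [0.692, 0.141, 0.693, -0.144]
ft_force: [-1.9, -1.0, 2.1]
width: 0.0154
```

```bash
python3 arc.py .02 .04 .06 .08 .1 .15 .2
```

```text
r 0.10112236929631743 ang 156.8691319864498 F [-1.9 -1.   2.1] T [-0.07  0.49 -0.  ] w 0.015429626748683136 q6 1.8890494867067253 4.55
0.02 [-0.     0.002  0.   ]
0.04 [-0.      0.004   0.0001]
0.06 [-0.      0.006   0.0002]
0.08 [-0.      0.008   0.0003]
0.1 [-0.      0.01    0.0005]
0.15 [-0.0001  0.0149  0.0011]
0.2 [-0.0001  0.0199  0.002 ]
```

Not yet at the stop; continue in small steps.

send_rows(motion=[{"offset":[0,0.002,0],"spin":0.02},{"offset":[0,0.004,0.0001],"spin":0.04},{"offset":[0,0.006,0.0002],"spin":0.06},{"offset":[0,0.006,0.0002],"spin":0.06}])

```text
t: 4.95
position: [0.468, 0.0939, 0.1233]
tool_rot: [0.688, 0.162, 0.688, -0.165]
ft_force: [0.4, 0.5, 1.7]
width: 0.0155
```

```bash
python3 arc.py
```

```text
r 0.10112146391704792 ang 153.3136886834659 F [0.4 0.5 1.7] T [ 0.25  0.17 -0.01] w 0.015466889861397498 q6 1.9622811032812777 4.95
```

send_rows(motion=[{"offset":[0,0.002,0],"spin":0.02},{"offset":[0,0.004,0.0001],"spin":0.04},{"offset":[0,0.004,0.0001],"spin":0.04}])

```text
t: 5.25
position: [0.47, 0.0977, 0.1233]
tool_rot: [0.684, 0.176, 0.685, -0.178]
ft_force: [-0.6, 0.2, 0.9]
width: 0.0154
```

```bash
python3 arc.py
```

```text
r 0.10110993052087602 ang 150.87836289278445 F [-0.6  0.2  0.9] T [ 0.16  0.2  -0.07] w 0.015416430150404628 q6 2.011424792282019 5.25
```

send_rows(motion=[{"offset":[0,0.002,0],"spin":0.02},{"offset":[0,0.004,0.0001],"spin":0.04},{"offset":[0,0.004,0.0001],"spin":0.04}])

```text
t: 5.55
position: [0.4721, 0.1014, 0.1233]
tool_rot: [0.681, 0.19, 0.681, -0.192]
ft_force: [-0.7, 0.5, 1.3]
width: 0.0152
```

```bash
python3 arc.py
```

```text
r 0.10112114805177574 ang 148.44038783098642 F [-0.7  0.5  1.3] T [ 0.16  0.2  -0.1 ] w 0.015153364774996852 q6 2.060478768850809 5.55
```

send_rows(motion=[{"offset":[0,0.002,0],"spin":0.02},{"offset":[0,0.004,0.0001],"spin":0.04},{"offset":[0,0.004,0.0001],"spin":0.04}])

```text
t: 5.85
position: [0.4733, 0.1033, 0.1232]
tool_rot: [0.676, 0.203, 0.677, -0.208]
ft_force: [-8.6, -12.5, 6.4]
width: 0.0153
```

```bash
python3 arc.py
python3 - <<'E'
from h import *
K,E=cam("wrist"); np.savez("w3.npz",K=K,E=E); im=imaging.capture("wrist"); cv2.imwrite("pics/w3.png",im)
E
```

```text
r 0.10113737949745376 ang 147.19050828254012 F [ -8.6 -12.5   6.4] T [-2.23  1.83 -0.01] w 0.015288371030207326 q6 2.1096913480702684 5.85
```

View pics/w3.png

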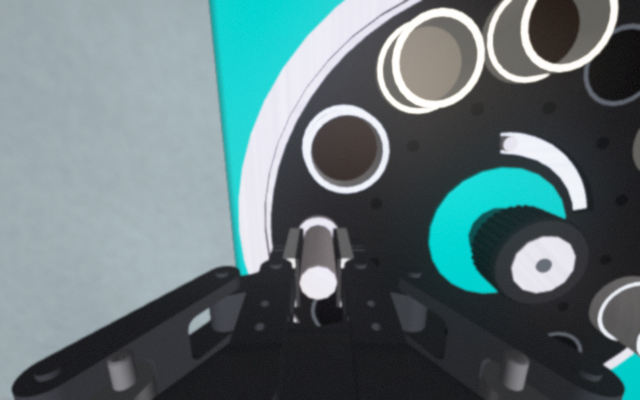

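send_rows(motion=[{"offset":[0,0,0],"spin":0},{"offset":[0,0,0],"spin":0},{"offset":[0,0,0],"spin":0}])

```text
t: 6.2
position: [0.4732, 0.1032, 0.1232]
tool_rot: [0.676, 0.203, 0.677, -0.209]
ft_force: [-3.3, -3.3, 3.8]
width: 0.0152
```

send_rows(motion=[{"offset":[0,0,0],"spin":0},{"offset":[0,0,0],"spin":0},{"offset":[0,0,0],"spin":0},{"offset":[0,0,0],"spin":0},{"offset":[0,0,0],"spin":0},{"offset":[0,0,0],"spin":0}], fingers=1)

```text
t: 6.8
position: [0.4733, 0.1032, 0.1232]
tool_rot: [0.676, 0.203, 0.677, -0.209]
ft_force: [-0.7, -0.6, -0.2]
width: 0.0855
```

send_rows(motion=[{"offset":[-0.04,0,0],"spin":0},{"offset":[-0.08,0,0],"spin":0},{"offset":[-0.1,0,0],"spin":0},{"offset":[-0.1,0,0],"spin":0},{"offset":[-0.1,0,0],"spin":0}])

```text
t: 7.3
position: [0.4738, 0.1039, 0.223]
tool_rot: [0.676, 0.203, 0.677, -0.208]
ft_force: [-0.4, 0.3, -0.5]
width: 0.085
```

Run:
```python
from h import *
K,E=cam("wrist"); np.savez("w4.npz",K=K,E=E); im=imaging.capture("wrist"); cv2.imwrite("pics/w4.png",im)
print(proj(K,E,[.5583,.0485,.123]))
plan([.5583,.0485,.22],np.radians(30))
```

```text
[446.11934055 201.74648721]
off [0.0022 0.0013 0.1014] spin -1.1142 or 2.0274 yaw0 -0.591 q1,q6 [-0.05   2.111] t 7.35
```

View pics/w4.png

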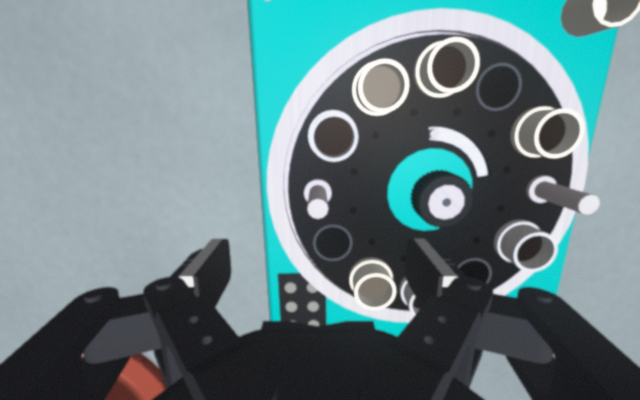

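send_rows(motion=[{"offset":[0.002,0.001,0.101],"spin":-1.7},{"offset":[0.002,0.001,0.101],"spin":-1.7},{"offset":[0.002,0.001,0.101],"spin":-1.7},{"offset":[0.002,0.001,0.101],"spin":-1.7},{"offset":[0.002,0.001,0.101],"spin":-1.7},{"offset":[0.002,0.001,0.101],"spin":-1.7},{"offset":[0.002,0.001,0.101],"spin":-1.7},{"offset":[0.002,0.001,0.101],"spin":-1.7},{"offset":[0.002,0.001,0.101],"spin":-1.7},{"offset":[0.002,0.001,0.101],"spin":-1.7},{"offset":[0.002,0.001,0.101],"spin":-1.7},{"offset":[0.002,0.001,0.101],"spin":-1.7}])

```text
t: 8.55
position: [0.557, 0.0486, 0.2183]
tool_rot: [0.597, -0.375, 0.604, 0.374]
ft_force: [0.1, -0.3, -0.6]
width: 0.0853
```

send_rows(motion=[{"offset":[0,0,0],"spin":-1.7},{"offset":[0,0,0],"spin":-1.7},{"offset":[0,0,0],"spin":-1.7},{"offset":[0,0,0],"spin":-1.7},{"offset":[0,0,0],"spin":-1.7},{"offset":[0,0,0],"spin":-1.7},{"offset":[0,0,0],"spin":-1.7},{"offset":[0,0,0],"spin":-1.7},{"offset":[0,0,0],"spin":-1.7},{"offset":[0,0,0],"spin":-1.7},{"offset":[0,0,0],"spin":-1.7},{"offset":[0,0,0],"spin":-1.7}])

```text
t: 9.75
position: [0.5562, 0.0487, 0.2164]
tool_rot: [0.11, -0.695, 0.116, 0.701]
ft_force: [-0.2, 0.6, 0.6]
width: 0.0852
```

send_rows(motion=[{"offset":[0,0,0],"spin":-1.1},{"offset":[0,0,0],"spin":-1.1},{"offset":[0,0,0],"spin":-1.1},{"offset":[0,0,0],"spin":-1.1},{"offset":[0,0,0],"spin":-1.1},{"offset":[0,0,0],"spin":-1.1},{"offset":[0,0,0],"spin":-1.1},{"offset":[0,0,0],"spin":-1.1},{"offset":[0,0,0],"spin":-1.1},{"offset":[0,0,0],"spin":-1.1}])

```text
t: 10.75
position: [0.5556, 0.0488, 0.2153]
tool_rot: [-0.268, -0.65, -0.267, 0.659]
ft_force: [0.2, -0.6, -0.6]
width: 0.0853
```

Run:
```python
from h import *
plan([.5583,.0485,.119],0)
K,E=cam("wrist"); np.savez("w5.npz",K=K,E=E); im=imaging.capture("wrist"); cv2.imwrite("pics/w5.png",im)
print(proj(K,E,[.5583,.0485,.123]))
g=cv2.cvtColor(im,cv2.COLOR_BGR2GRAY)
u,v=proj(K,E,[.5583,.0485,.123]).astype(int)
m=(g[v-45:v+45,u-45:u+45]>150).astype(np.uint8); n,l,s,c=cv2.connectedComponentsWithStats(m)
for i in range(1,n):
    if s[i,4]>50: x=c[i]+[u-45,v-45]; print(s[i],x,ray(K,E,*x,.123))
```

```text
off [ 0.0962  0.0025 -0.0029] spin 0.7769 or -2.3647 yaw0 -2.365 q1,q6 [-0.143 -2.491] t 10.75
[314.68550456 204.08153715]
[   3    0   85   70 2222] [313.48244824 181.41044104] [0.57117132 0.03659644 0.123     ]
[  27   28   38   36 1008] [314.25       204.92460317] [0.55807048 0.04920563 0.123     ]
```

send_rows(motion=[{"offset":[0.0,0.0027,-0.0031],"spin":0},{"offset":[0.04,0.0027,-0.0031],"spin":0},{"offset":[0.07,0.0027,-0.0031],"spin":0},{"offset":[0.09,0.0027,-0.0031],"spin":0},{"offset":[0.096,0.0027,-0.0031],"spin":0},{"offset":[0.096,0.0027,-0.0031],"spin":0},{"offset":[0.096,0.0027,-0.0031],"spin":0}])

```text
t: 11.5
position: [0.5595, 0.0484, 0.1208]
tool_rot: [-0.268, -0.65, -0.267, 0.658]
ft_force: [-0.4, -0.9, 1.1]
width: 0.0858
```

Run:
```python
from h import *
plan([.5582,.0488,.119],0); s,p,r=st(); print(p,r.round(3),s["ft_force"].round(2) if hasattr(s["ft_force"],"round") else s["ft_force"],s["ft_torque"])
```

```text
off [ 0.0018 -0.0012  0.0006] spin 0.7768 or -2.3648 yaw0 -2.365 q1,q6 [-0.143 -2.49 ] t 11.5
[0.5595156  0.04836724 0.1207812 ] [[-0.01   0.701 -0.713]
 [-0.006 -0.713 -0.701]
 [-1.    -0.003  0.011]] [-0.45 -0.85  1.11] [0.03498221 0.02131364 0.02779381]
```

send_rows(motion=[{"offset":[0.0018,-0.0012,0.0006],"spin":0},{"offset":[0.0018,-0.0012,0.0006],"spin":0},{"offset":[0.0018,-0.0012,0.0006],"spin":0}])

```text
t: 11.8
position: [0.5586, 0.0488, 0.1197]
tool_rot: [-0.269, -0.651, -0.267, 0.658]
ft_force: [-0.2, -0.2, -0.1]
width: 0.0853
```

send_rows(motion=[{"offset":[0,0,0],"spin":0},{"offset":[0,0,0],"spin":0},{"offset":[0,0,0],"spin":0},{"offset":[0,0,0],"spin":0},{"offset":[0,0,0],"spin":0},{"offset":[0,0,0],"spin":0}], fingers=0, force=30)

```text
t: 12.4
position: [0.5582, 0.0484, 0.12]
tool_rot: [-0.269, -0.65, -0.267, 0.659]
ft_force: [-4.2, -1.9, 5.8]
width: 0.0432
```

```bash
cat > tq.py <<'E'
from h import *
C=np.array([.5583,.0488])
s,p,r=st(); F=np.array(s["ft_force"]); T=np.array(s["ft_torque"])
w=-r[:,0]
S=[np.array(arm.get_state()["ft_torque"]) for _ in range(3)]
print("t",s["t"],"p",p.round(4),"F",F.round(1),"T",T.round(3),"Tx_tool",(r.T@T).round(3),"yaw",round(np.arctan2(r[1,2],r[0,2]),4),"q6",round(s["joints"][5],4),"j6",np.round(s["joint_torque"][5],3),"w",round(s["width"],4))
E
python3 tq.py
```

```text
t 12.4 p [0.5582 0.0484 0.12  ] F [-4.2 -1.9  5.8] T [-0.562  0.911  0.055] Tx_tool [-0.056 -1.044 -0.236] yaw -2.3651 q6 -2.4899 j6 0.019 w 0.0432
```

send_rows(motion=[{"offset":[0,0,0],"spin":0.09},{"offset":[0,0,0],"spin":0.18},{"offset":[0,0,0],"spin":0.27},{"offset":[0,0,0],"spin":0.36},{"offset":[0,0,0],"spin":0.45},{"offset":[0,0,0],"spin":0.54},{"offset":[0,0,0],"spin":0.63},{"offset":[0,0,0],"spin":0.72},{"offset":[0,0,0],"spin":0.81},{"offset":[0,0,0],"spin":0.9}])

```text
t: 13.4
position: [0.5573, 0.0481, 0.1201]
tool_rot: [0.042, -0.702, 0.048, 0.71]
ft_force: [-6.6, -2.4, 5.2]
width: 0.0429
```

```bash
python3 tq.py
```

```text
t 13.4 p [0.5573 0.0481 0.1201] F [-6.6 -2.4  5.2] T [-0.428  1.42   0.115] Tx_tool [-0.122 -1.353  0.606] yaw 3.0142 q6 -1.5863 j6 -1.419 w 0.0429
```

send_rows(motion=[{"offset":[0,0,0],"spin":0.05},{"offset":[0,0,0],"spin":0.1},{"offset":[0,0,0],"spin":0.15},{"offset":[0,0,0],"spin":0.2}])

```text
t: 13.8
position: [0.5571, 0.0481, 0.1201]
tool_rot: [0.112, -0.694, 0.119, 0.701]
ft_force: [-2.9, -0.7, 1.8]
width: 0.0431
```

```bash
python3 tq.py
```

```text
t 13.8 p [0.5571 0.0481 0.1201] F [-2.9 -0.7  1.8] T [-0.017  0.669  0.1  ] Tx_tool [-0.105 -0.627  0.233] yaw 2.8122 q6 -1.3843 j6 -0.766 w 0.0431
```

send_rows(motion=[{"offset":[0,0,0],"spin":0.05},{"offset":[0,0,0],"spin":0.1},{"offset":[0,0,0],"spin":0.15}])

```text
t: 14.1
position: [0.5569, 0.0482, 0.1201]
tool_rot: [0.165, -0.683, 0.172, 0.69]
ft_force: [-1.8, 0.9, 1.9]
width: 0.0433
```

```bash
python3 tq.py
```

```text
t 14.1 p [0.5569 0.0482 0.1201] F [-1.8  0.9  1.9] T [0.11  0.485 0.052] Tx_tool [-0.057 -0.48   0.128] yaw 2.6601 q6 -1.2323 j6 -0.764 w 0.0433
```

send_rows(motion=[{"offset":[0,0,0],"spin":0.04},{"offset":[0,0,0],"spin":0.08},{"offset":[0,0,0],"spin":0.12}])

```text
t: 14.4
position: [0.5568, 0.0483, 0.1201]
tool_rot: [0.206, -0.672, 0.214, 0.679]
ft_force: [-1.7, 0.1, 2.2]
width: 0.0431
```

```bash
python3 tq.py
```

```text
t 14.4 p [0.5568 0.0483 0.1201] F [-1.7  0.1  2.2] T [0.172 0.421 0.058] Tx_tool [-0.063 -0.444  0.097] yaw 2.5386 q6 -1.1107 j6 -0.599 w 0.0431
```

send_rows(motion=[{"offset":[0,0,0],"spin":0.04},{"offset":[0,0,0],"spin":0.08},{"offset":[0,0,0],"spin":0.1}])

```text
t: 14.7
position: [0.5567, 0.0483, 0.1201]
tool_rot: [0.24, -0.66, 0.248, 0.667]
ft_force: [-1.9, -0.6, 2.1]
width: 0.0432
```

```bash
python3 tq.py
```

```text
t 14.7 p [0.5567 0.0483 0.1201] F [-1.9 -0.6  2.1] T [0.227 0.332 0.067] Tx_tool [-0.072 -0.399  0.042] yaw 2.4373 q6 -1.0095 j6 0.019 w 0.0432
```

send_rows(motion=[{"offset":[0,0,0],"spin":0.04},{"offset":[0,0,0],"spin":0.08},{"offset":[0,0,0],"spin":0.1}])

```text
t: 15.0
position: [0.5566, 0.0484, 0.1201]
tool_rot: [0.273, -0.647, 0.281, 0.654]
ft_force: [-1.4, 0.3, 1.5]
width: 0.0433
```

```bash
python3 tq.py
```

```text
t 15.0 p [0.5566 0.0484 0.1201] F [-1.4  0.3  1.5] T [0.266 0.352 0.061] Tx_tool [-0.067 -0.434  0.07 ] yaw 2.3364 q6 -0.9085 j6 0.017 w 0.0433
```

send_rows(motion=[{"offset":[0,0,0],"spin":0.04},{"offset":[0,0,0],"spin":0.08},{"offset":[0,0,0],"spin":0.12}])

```text
t: 15.3
position: [0.5565, 0.0486, 0.1201]
tool_rot: [0.312, -0.629, 0.32, 0.636]
ft_force: [-1.0, -1.0, 2.6]
width: 0.043
```

```bash
python3 tq.py
```

```text
t 15.3 p [0.5565 0.0486 0.1201] F [-1.  -1.   2.6] T [0.319 0.387 0.071] Tx_tool [-0.077 -0.487  0.118] yaw 2.2155 q6 -0.7875 j6 -0.601 w 0.043
```

send_rows(motion=[{"offset":[0,0,0],"spin":0.04},{"offset":[0,0,0],"spin":0.08},{"offset":[0,0,0],"spin":0.12}])

```text
t: 15.6
position: [0.5565, 0.0487, 0.1201]
tool_rot: [0.349, -0.609, 0.358, 0.615]
ft_force: [-1.8, -0.1, 1.7]
width: 0.0429
```

```bash
python3 tq.py
```

```text
t 15.6 p [0.5565 0.0487 0.1201] F [-1.8 -0.1  1.7] T [0.389 0.386 0.065] Tx_tool [-0.073 -0.529  0.14 ] yaw 2.0945 q6 -0.6665 j6 -0.599 w 0.0429
```

send_rows(motion=[{"offset":[0,0,0],"spin":0.04},{"offset":[0,0,0],"spin":0.08},{"offset":[0,0,0],"spin":0.12}])

```text
t: 15.9
position: [0.5564, 0.0488, 0.1201]
tool_rot: [0.386, -0.587, 0.394, 0.593]
ft_force: [-0.4, -1.6, 1.8]
width: 0.0428
```

```bash
python3 tq.py
```

```text
t 15.9 p [0.5564 0.0488 0.1201] F [-0.4 -1.6  1.8] T [0.432 0.303 0.072] Tx_tool [-0.08  -0.515  0.109] yaw 1.9734 q6 -0.5454 j6 -0.599 w 0.0428
```

send_rows(motion=[{"offset":[0,0,0],"spin":0.04},{"offset":[0,0,0],"spin":0.08},{"offset":[0,0,0],"spin":0.12}])

```text
t: 16.2
position: [0.5564, 0.0489, 0.1201]
tool_rot: [0.421, -0.562, 0.429, 0.568]
ft_force: [-1.6, 0.3, 2.2]
width: 0.043
```

```bash
python3 tq.py
```

```text
t 16.2 p [0.5564 0.0489 0.1201] F [-1.6  0.3  2.2] T [ 0.482  0.269 -0.006] Tx_tool [-0.002 -0.538  0.125] yaw 1.8524 q6 -0.4244 j6 -0.599 w 0.043
```

send_rows(motion=[{"offset":[0,0,0],"spin":0.04},{"offset":[0,0,0],"spin":0.08},{"offset":[0,0,0],"spin":0.12}])

```text
t: 16.5
position: [0.5564, 0.0491, 0.1201]
tool_rot: [0.454, -0.536, 0.463, 0.541]
ft_force: [-2.1, -0.3, 1.6]
width: 0.0433
```

```bash
python3 tq.py
```

```text
t 16.5 p [0.5564 0.0491 0.1201] F [-2.1 -0.3  1.6] T [0.485 0.256 0.019] Tx_tool [-0.026 -0.519  0.175] yaw 1.7313 q6 -0.3033 j6 -0.599 w 0.0433
```

send_rows(motion=[{"offset":[0,0,0],"spin":0.04},{"offset":[0,0,0],"spin":0.08},{"offset":[0,0,0],"spin":0.12}])

```text
t: 16.8
position: [0.5564, 0.0492, 0.1201]
tool_rot: [0.486, -0.507, 0.494, 0.512]
ft_force: [-1.7, -0.3, 1.6]
width: 0.0429
```

```bash
python3 tq.py
```

```text
t 16.8 p [0.5564 0.0492 0.1201] F [-1.7 -0.3  1.6] T [0.503 0.167 0.07 ] Tx_tool [-0.077 -0.508  0.147] yaw 1.6104 q6 -0.1823 j6 -0.599 w 0.0429
```

send_rows(motion=[{"offset":[0,0,0],"spin":0.04},{"offset":[0,0,0],"spin":0.08},{"offset":[0,0,0],"spin":0.12}])

```text
t: 17.1
position: [0.5564, 0.0494, 0.1201]
tool_rot: [0.516, -0.477, 0.524, 0.482]
ft_force: [-0.7, -1.2, 1.4]
width: 0.0428
```

```bash
python3 tq.py
```

```text
t 17.1 p [0.5564 0.0494 0.1201] F [-0.7 -1.2  1.4] T [0.489 0.081 0.052] Tx_tool [-0.059 -0.48   0.12 ] yaw 1.4893 q6 -0.0613 j6 -0.599 w 0.0428
```

send_rows(motion=[{"offset":[0,0,0],"spin":0.04},{"offset":[0,0,0],"spin":0.08},{"offset":[0,0,0],"spin":0.12}])

```text
t: 17.4
position: [0.5564, 0.0495, 0.1201]
tool_rot: [0.544, -0.445, 0.552, 0.449]
ft_force: [-1.4, -0.7, 1.3]
width: 0.0427
```

```bash
python3 tq.py
```

```text
t 17.4 p [0.5564 0.0495 0.1201] F [-1.4 -0.7  1.3] T [0.51  0.063 0.05 ] Tx_tool [-0.057 -0.486  0.164] yaw 1.3682 q6 0.0597 j6 -0.599 w 0.0427
```

Turned 2.55 rad; still only drag.

send_rows(motion=[{"offset":[0,0,0],"spin":0.04},{"offset":[0,0,0],"spin":0.08},{"offset":[0,0,0],"spin":0.12}])

```text
t: 17.7
position: [0.5565, 0.0496, 0.1201]
tool_rot: [0.57, -0.411, 0.578, 0.415]
ft_force: [-1.5, -2.4, 1.7]
width: 0.0429
```

```bash
python3 tq.py
```

```text
t 17.7 p [0.5565 0.0496 0.1201] F [-1.5 -2.4  1.7] T [ 0.493 -0.058  0.085] Tx_tool [-0.091 -0.485  0.101] yaw 1.2471 q6 0.1808 j6 -0.6 w 0.0429
```

send_rows(motion=[{"offset":[0,0,0],"spin":0.04},{"offset":[0,0,0],"spin":0.08},{"offset":[0,0,0],"spin":0.12}])

```text
t: 18.0
position: [0.5566, 0.0498, 0.1201]
tool_rot: [0.594, -0.376, 0.602, 0.379]
ft_force: [-0.2, -0.5, 1.9]
width: 0.0432
```

```bash
python3 tq.py
```

```text
t 18.0 p [0.5566 0.0498 0.1201] F [-0.2 -0.5  1.9] T [ 0.502 -0.069  0.058] Tx_tool [-0.064 -0.482  0.153] yaw 1.1261 q6 0.3018 j6 -0.6 w 0.0432
```

send_rows(motion=[{"offset":[0,0,0],"spin":0.04},{"offset":[0,0,0],"spin":0.08},{"offset":[0,0,0],"spin":0.12}])

```text
t: 18.3
position: [0.5566, 0.0499, 0.1201]
tool_rot: [0.615, -0.339, 0.624, 0.342]
ft_force: [-2.2, -1.3, 1.6]
width: 0.0431
```

```bash
python3 tq.py
```

```text
t 18.3 p [0.5566 0.0499 0.1201] F [-2.2 -1.3  1.6] T [ 0.438 -0.14   0.048] Tx_tool [-0.053 -0.445  0.116] yaw 1.005 q6 0.4229 j6 -0.601 w 0.0431
```

send_rows(motion=[{"offset":[0,0,0],"spin":0.04},{"offset":[0,0,0],"spin":0.08},{"offset":[0,0,0],"spin":0.1}])

```text
t: 18.6
position: [0.5567, 0.05, 0.1201]
tool_rot: [0.632, -0.307, 0.64, 0.31]
ft_force: [-1.4, -0.8, 0.7]
width: 0.0429
```

```bash
python3 tq.py
```

```text
t 18.6 p [0.5567 0.05   0.1201] F [-1.4 -0.8  0.7] T [ 0.431 -0.259  0.067] Tx_tool [-0.072 -0.498  0.062] yaw 0.9042 q6 0.5236 j6 0.049 w 0.0429
```

Total 3.01 rad; the seat should be within the next 0.13 rad or so.

send_rows(motion=[{"offset":[0,0,0],"spin":0.04},{"offset":[0,0,0],"spin":0.08},{"offset":[0,0,0],"spin":0.12}])

```text
t: 18.9
position: [0.5568, 0.05, 0.1201]
tool_rot: [0.649, -0.269, 0.658, 0.271]
ft_force: [-1.3, -0.3, 0.3]
width: 0.0429
```

```bash
python3 tq.py
```

```text
t 18.9 p [0.5568 0.05   0.1201] F [-1.3 -0.3  0.3] T [ 0.493 -0.373  0.141] Tx_tool [-0.146 -0.611  0.084] yaw 0.7834 q6 0.6444 j6 -0.5 w 0.0429
```

send_rows(motion=[{"offset":[0,0,0],"spin":0.04},{"offset":[0,0,0],"spin":0.08}])

```text
t: 19.1
position: [0.5569, 0.0501, 0.1201]
tool_rot: [0.66, -0.242, 0.668, 0.245]
ft_force: [-1.4, -1.4, 0.4]
width: 0.0433
```

```bash
python3 tq.py
```

```text
t 19.1 p [0.5569 0.0501 0.1201] F [-1.4 -1.4  0.4] T [ 0.371 -0.366  0.202] Tx_tool [-0.206 -0.518  0.045] yaw 0.7026 q6 0.7252 j6 -0.44 w 0.0433
```

send_rows(motion=[{"offset":[0,0,0],"spin":0.025},{"offset":[0,0,0],"spin":0.05}])

```text
t: 19.3
position: [0.557, 0.0502, 0.1201]
tool_rot: [0.666, -0.225, 0.674, 0.228]
ft_force: [-1.7, -0.6, -0.3]
width: 0.043
```

```bash
python3 tq.py
```

```text
t 19.3 p [0.557  0.0502 0.1201] F [-1.7 -0.6 -0.3] T [ 0.312 -0.426  0.237] Tx_tool [-0.241 -0.526 -0.013] yaw 0.652 q6 0.7758 j6 -0.15 w 0.043
```

send_rows(motion=[{"offset":[0,0,0],"spin":0},{"offset":[0,0,0],"spin":0}])

```text
t: 19.5
position: [0.557, 0.0502, 0.1201]
tool_rot: [0.666, -0.225, 0.674, 0.228]
ft_force: [-2.2, -1.6, 1.1]
width: 0.0433
```

```bash
python3 tq.py
```

```text
t 19.5 p [0.557  0.0502 0.1201] F [-2.2 -1.6  1.1] T [ 0.292 -0.341  0.079] Tx_tool [-0.082 -0.447  0.025] yaw 0.6525 q6 0.7753 j6 0.173 w 0.0433
```

send_rows(motion=[{"offset":[0,0,0],"spin":0.015},{"offset":[0,0,0],"spin":0.025}])

```text
t: 19.7
position: [0.557, 0.0502, 0.1201]
tool_rot: [0.669, -0.217, 0.677, 0.219]
ft_force: [-2.6, -0.4, 0.5]
width: 0.0431
```

```bash
python3 tq.py
```

```text
t 19.7 p [0.557  0.0502 0.1201] F [-2.6 -0.4  0.5] T [ 0.27  -0.356  0.223] Tx_tool [-0.226 -0.445  0.008] yaw 0.6269 q6 0.801 j6 0.108 w 0.0431
```

send_rows(motion=[{"offset":[0,0,0],"spin":0},{"offset":[0,0,0],"spin":0}])

```text
t: 19.9
position: [0.557, 0.0502, 0.1201]
tool_rot: [0.669, -0.217, 0.677, 0.219]
ft_force: [-1.9, -0.7, 0.4]
width: 0.043
```

```bash
python3 tq.py
```

```text
t 19.9 p [0.557  0.0502 0.1201] F [-1.9 -0.7  0.4] T [ 0.327 -0.322  0.153] Tx_tool [-0.157 -0.452  0.074] yaw 0.6269 q6 0.801 j6 0.175 w 0.043
```

send_rows(motion=[{"offset":[0,0,0],"spin":0},{"offset":[0,0,0],"spin":0},{"offset":[0,0,0],"spin":0},{"offset":[0,0,0],"spin":0},{"offset":[0,0,0],"spin":0},{"offset":[0,0,0],"spin":0}], fingers=1)

```text
t: 20.5
position: [0.5571, 0.0502, 0.1201]
tool_rot: [0.669, -0.217, 0.677, 0.219]
ft_force: [0.2, 0.2, -0.7]
width: 0.0851
```

send_rows(motion=[{"offset":[-0.03,0,0],"spin":0},{"offset":[-0.07,0,0],"spin":0},{"offset":[-0.11,0,0],"spin":0},{"offset":[-0.12,0,0],"spin":0},{"offset":[-0.12,0,0],"spin":0},{"offset":[-0.12,0,0],"spin":0}])

```text
t: 21.1
position: [0.5581, 0.0503, 0.2388]
tool_rot: [0.668, -0.217, 0.677, 0.219]
ft_force: [0.1, -0.3, -0.3]
width: 0.0853
```

Run:
```python
from h import *
s,p,r=st(); print(s["t"],s["width"],p)
K,E=cam("wrist"); im=imaging.capture("wrist"); cv2.imwrite("pics/w6.png",im)
```

```text
21.1 0.08533641819972597 [0.55813334 0.0502811  0.23884399]
```

View pics/w6.png

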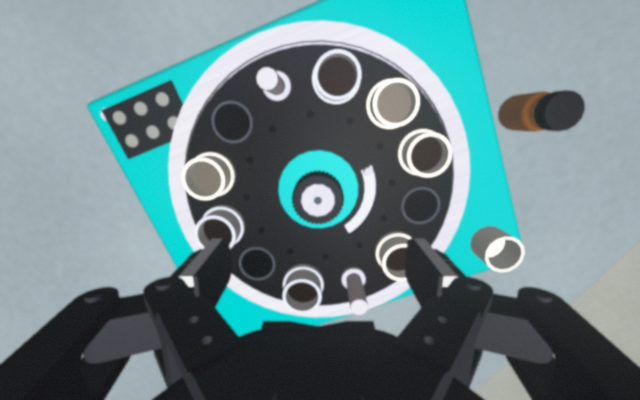

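Run:
```python
from h import *
K,E=cam("wrist")
a=ray(K,E,266,77,.136);b=ray(K,E,358,305,.136);print(np.linalg.norm(a-b),np.degrees(np.arctan2(*(b-a)[1::-1])))
d=np.load("w4.npz");a=ray(d["K"],d["E"],317.5,208,.136);b=ray(d["K"],d["E"],589,204,.136);print(np.linalg.norm(a-b),np.degrees(np.arctan2(*(b-a)[1::-1])))
print(order.finish_job())
```

```text
0.19830840200674812 -32.91395274825877
0.19986308846231865 -32.98211938268646
the job is handed in; nothing more can be done
None
```

I turned the carousel about 24° clockwise by the near post until it hit the driving dog, then let go. I then tightened the thumbscrew about 3.3 rad in one grip, released it, raised the gripper clear and handed the job in at about 21 s.

- **Registration:** at the dog the tangential force jumped to about 15 N. The line through the two posts stood at −33.0° after I let go of the post and −32.9° after I let go of the screw, so the carousel stayed registered.
- **Screw torque:** the torque rose from about 0.06 N m of drag to 0.23–0.24 N m while turning. Standing still, it read 0.16 N m after the last small turn. An earlier standing reading, before that turn, was only 0.08 N m, which is lower than the stated 0.1 N m drop explains. The torque readings vary by about ±0.03 N m.
- **Not measured:** I could not read the contact force between screw and hub directly, so that it is within limits is inferred from the torque.
- **Bystanders:** the last picture shows the spare cup and vial upright and seemingly in place, though I did not measure them. The press ring was out of view, but the arm never went near it.

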